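Tap the dowel home and nip the joint up in the one-hand clamp

TASK

Use the wooden mallet to drive the dowel of the lap joint on the clamping board all the way down, then lay the mallet back on the bench. Next pump the clamp's orange trigger (squeeze it fully against the handle, let it out fully, again) until the round orange pad has closed on the joint, pinched it against the steel stop and its spring is pressed in by about a quarter to a half, no further, so that the joint is held but not crushed. Finish with the trigger still squeezed home in the gripper and hold it there; touch the joint only with the mallet, move the pad only with the trigger, and leave the other things on the bench where they are.

Things in the scene. Friction and masses are not known exactly. Their poses are not given: they have to be found in the camera images.
- clamp: Plywood board fixed to the bench, 160 x 400 x 16 mm. Origin: centre of its underside; z up, y along the pushrod, from the handle to the steel stop (64 mm wide, face at y = 130 mm, top at z 52). Blue clamp housing: x +-34 mm, y -161 to -65, up to z 82. Out of it stand the fixed handle with a black sleeve (23 mm wide in x, y -133 to -119, top at z 156) and in front of it the trigger, all at x = 0.
- squeeze_point (a point): On the clamp at (0, -119.5, 127) mm in its frame: middle between the outer faces of handle and squeezed trigger (27 mm apart). A gripper pointing down here and closing along the clamp's y squeezes the two together; centred here, the fingers must open at least 66 mm for the trigger to come fully out.
- trigger_hinge (a joint): Trigger: orange lever 19 mm wide (x), 10 mm thick, hinged at (0, -111, 72) mm in the clamp's frame, top at z about 153. 0 = let out, leaning 0.30 rad towards the stop; 0.30 = squeezed home, upright, 3 mm from the handle. A spring (3 to 6 N at the grip) pushes it out; squeezing takes up to about 20 N 55 mm above the hinge.
- trigger_grip (a point): Middle of the trigger's thickness, 55 mm from its hinge: the height to squeeze at.
- rod_slide (a joint): How far the pushrod has been moved towards the stop (m), 0 to 0.052. A pawl moves it by 6 mm for each full squeeze from fully out (the first squeeze 2 to 8 mm); it stays (14 N friction) when the trigger is let out. The pad travels with it.
- pad: Round orange pad, 34 mm across, on a spring at the front of the pushrod; it travels along the clamp's y, 38 mm above the bench. With rod and spring at 0 its origin and axes are the clamp's; read pad_face for where it is.
- pad_face (a point): Centre of the pad's front face, that meets the joint. With rod and spring at 0 it is at (0, 58, 38) mm in the clamp's frame.
- pad_spring (a joint): How far the pad has been pressed back on its spring (m): 0 = free, 0.020 = flat. 0.7 N per mm, after 0.7 N to begin. Between 0.002 and 0.014 the joint is pinched rightly; above 0.015 it counts as crushed.
- workpiece: Lap joint to be clamped: two pieces of wood, dark below and light above, together 110 (x) x 46 (y) x 45 mm, loose on the board between pad and stop, 0.35 kg. Origin: centre of its underside, z up; x across the board, y along the rod. At the start 0.5 to 2.5 mm from the stop and 10 to 26 mm from the pad.
- dowel_slide (a joint): How far the dowel has been driven down (m): 0 = stands 15 mm out of the joint's top, 0.014 = home, 1 mm out. It moves under about 9 N and stays where it is left; above 0.0115 it counts as home.
- dowel_top (a point): Centre of the top of the dowel (dark wood, 12 mm thick), standing in the joint's top 30 mm from its centre towards -x (the robot's side); 76 mm above the bench when at 0.
- mallet: Wooden mallet, 0.62 kg, lying on its head and the handle's end, so tipped up 0.07 rad at the head. Origin: underside, middle of its length; y along the handle to the head, z up. Head: x -69 to 66, y 72 to 152, z 0 to 62 mm; handle: 34 mm wide (x), z 17 to 45, y -158 to 72; it balances near y 60. Held by the handle near the head (y 46) it strikes with the head's underside.
- nail_tin: Grey tin, 74 x 94 x 60 mm, to be left alone. Origin: centre of its underside.
- sanding_block: Cork sanding block, 66 x 110 x 31 mm, to be left alone. Origin: centre of its underside.
- spring_clamp: Orange spring clamp lying flat, 67 x 117 x 22 mm, to be left alone. Origin: centre of its underside.
- rod: Steel pushrod with its sleeve (19 mm thick) and pad; origin and axes are the clamp's when the rod is at 0. Not to be pushed by hand.
- trigger: The trigger as a body; origin on its hinge, x along the hinge. When let out its axes are the clamp's.

How it is judged:
On the way, in this order (a step that is already met when the one before it is completed fails the run):
1. the mallet strikes the dowel (contact force between mallet and workpiece above 1 N).
2. the dowel is home (value of joint dowel_slide above 0.0115 m), for 0.1 s.
3. the mallet lies flat on the bench, let go (height (world z) of mallet below 0.008 m and angle between mallet's own z axis and vertical below 0.15 rad and linear speed of mallet below 0.03 m/s and contact force between the fingers and mallet below 0.2 N), for 0.2 s.
4. the pad has pinched the joint against the stop (value of joint pad_spring above 0.002 m and contact force between workpiece and clamp above 1 N), for 0.2 s.
At the end, for the whole second after the job is handed in: The joint is pinched square (within 0.05 rad) between pad and stop with the pad's spring pressed in 2 to 14 mm; the fingers hold the trigger squeezed (beyond 0.25 rad, more than 2 N); the dowel is within 2.5 mm of home (beyond 0.0115 m); the mallet lies flat and still on the bench (value of joint pad_spring between 0.002 and 0.014 m and contact force between pad and workpiece above 1 N and y of workpiece in the frame of clamp above 0.105 m and angle between the y axis of workpiece and the y axis of clamp, either way round below 0.05 rad and angle between workpiece's own z axis and vertical below 0.05 rad and value of joint trigger_hinge above 0.25 rad and contact force between the fingers and trigger above 2 N and value of joint dowel_slide above 0.0115 m and height (world z) of mallet below 0.008 m and angle between mallet's own z axis and vertical below 0.15 rad and linear speed of mallet below 0.03 m/s); the arm keeps its last pose, push and grip.
It fails at once if the joint is crushed: the pad's spring is pressed in more than 15 mm (value of joint pad_spring above 0.015 m).
It fails at once if the robot touches the joint or its dowel with more than 2 N (contact force between any of the fingers, the arm and workpiece above 2 N).
It fails at once if the robot pushes the pad or the pushrod by hand (more than 2 N) (contact force between any of the fingers, the arm and rod above 2 N).
It fails at once if a bystander is moved more than 30 mm (distance of any of nail_tin, sanding_block, spring_clamp from where it was at the start of the episode above 0.03 m).
It also fails if it takes over 58 s, if anything falls off the work surface, if the arm or the gripper's body presses on something with over 40 N, if the wrist force passes 120 N, or if a joint passes its speed limit or range.

ROBOT

A 6-joint arm with a two-finger parallel gripper is mounted at the origin on a cart in front of the work surface, level with it; the furniture and walls round the work are solid. World frame = base frame: x ahead of the robot, y to its left, z up, the work surface at z = 0. Lengths are in m, angles in rad, forces in N, time in s.
With the tool pointing down it reaches from about 0.425 to 0.95 m from the base axis. Payload 3.5 kg.
Tool frame: the origin (TCP) lies at the very end of the fingers, on their centre line; the grasp point (between the pads) lies 19 mm behind it (grip_depth is the distance from the TCP to the grasp point, in m); x points along the fingers, z is the direction in which the jaws open and shut, and the axes are right-handed (so a half turn about x gives the same grasp; the last joint's range is limited). The gripper opens to 85 mm and grips with 20 to 120 N. Pads are 22 mm wide; open, the fingers measure 114 mm over their backs; the gripper's body (76 mm by 85 mm) begins 54 mm behind the grasp point. The pads swing forward as they close: fully open they stand 13 mm farther back than shut.
Start: joints at [1.067, 0.286, 1.577, -0, 1.279, -0.15], TCP at [0.234, 0.633, 0.231] pointing down, gripper open.
Joint ranges: [-2.77, 2.77], [-0.9, 2.22], [0.21, 2.48], [-1.53, 4.67], [0.24, 2.81], [-2.84, 2.84]. Speed limits (rad/s): [2.79, 2.79, 3.14, 3.14, 3.14, 3.14].

INTERFACE

Orientations are given as a unit quaternion [x, y, z, w].
In Python, from plant import get_state, read_camera, calibration, sign_off, recognise, grip_depth gives the robot as it stands. The module is installed in compiled form; this text tells all that it offers.
- The arm moves only by the tool servo_tool, never from a script. Its argument "deltas" is a list that holds one entry, the list of rows, each a list of 4 numbers: the shift along the world's x, y, z scaled (see below), then the turn about the world's z scaled (see below). In form: [[[tx, ty, tz, spin], ...]]. A call has exactly 5 rows; each row is the pose to reach, as a shift and turn from the pose commanded when the call began; what a row does not reach only later rows make up. The controller multiplies each number of a shift by 10 cm and each number of a turn by 90 degrees. A row lasts 1/10 s, in which the tool goes at most 50 mm and 8.59 degrees, less where a joint would pass 70% of its speed; a pose out of reach is approached as far as the arm can. A call with a number of a shift or a turn outside -1 to 1 is refused whole. A call with a gripper value outside its range is refused whole. "claw" is the gripper's target within -1 to 1 (fully open at 1, half-way at 0, shut at -1), set as the call begins (left out, the last holds). The fingers move at their own pace and stop on an object; "force" is the grip in N (left out, the last holds). Time passes only in rows, so rows that repeat a pose let the fingers close, or fill a call up. It gives the time, the measured TCP pose, the force and the opening at its end, in the units of the state.
- get_state(): the state, without advancing time (a new reading comes with each control period).
- read_camera(name): name is "scene" or "top"; returns the picture (400x640x3 uint8, blue, green, red); there is no depth.
- calibration(name): a dict with "intrinsics" (3x3 intrinsics, pixels), "dist" ([k1, k2, p1, p2, k3] as OpenCV has them; the pictures are not rectified), "R" (3x3) and "t" (3): a world point X has camera coordinates R X + t. Camera axes: x right, y down, z forward; pixel columns grow to the right and rows downward; lengths in m; the calibration is good to about 2 mm. A picture is of the moment at which its call begins. calibration takes no time and is no camera call.
- sign_off(): hands the job in, once; it reports no verdict.
Trained networks look in the newest picture that a camera, given by its name, has taken for a name from the list of things; names that differ only in an ending like _2 or _b are one class to them, and where a whole thing is asked for, a point or a joint stands for the part that bears it (a point fixed in the world has none). Each returns a list of dicts, best first, with "p" (0 to 1); they miss things now and then, are a little off and sometimes report something else, mostly with a low value. They report only what shows in the picture. A call takes as long as a camera call.
- recognise(camera, query): "at" ([x, y, z] in m, in world coordinates, good to about 4 mm: the middle of the surface that is visible of it).
The state is a dict: "time": time; "qpos": joint angles; "dq": joint speeds; "joint_efforts": joint torques, N m; "eef_pos": TCP position; "tcp_rot": TCP orientation; "contact_force": force on the tool from outside, world axes, zero at the start; "wrist_torque": the same for the moment, N m; "opening": opening from 0.0 (shut) to 1.0 (fully open).
Only numpy, scipy, OpenCV 4.12 (cv2) and the standard library are available. Lean on these libraries where they do the work, as an engineer would, in place of code of your own. Each camera call takes 0.05 s, during which the arm holds its last target. There are 200 camera calls.

## Working session

There is one attempt and no reset: what is moved stays moved. The work goes in short steps, Python scripts to look and compute and a tool call to move; the robot and the scene stay as the last step left them, time stands still between calls to the robot, and variables do not carry over. Pictures are saved under pics/ and viewed, about 8 in all and at most 12, crops included, and the job is handed in when it is done.

Besides the shell and the picture viewer there is one more tool, called after "Request:" in YAML: its name, and indented under it one key for each argument. servo_tool: Moves the arm, as the interface text tells. Its arguments: {"type":"object","properties":{"deltas":{"type":"array"},"claw":{"type":"number"},"force":{"type":"number"}},"required":["deltas"]}

```bash
mkdir -p pics; python3 - <<'E'
from plant import *
import cv2
for c in("scene","top"):
    im=read_camera(c); cv2.imwrite(f"pics/{c}0.png",im)
    k=calibration(c); print(c,k["intrinsics"],k["dist"],k["R"],k["t"])
    for q in("clamp","mallet","workpiece","dowel_top","trigger","pad_face","nail_tin","sanding_block","spring_clamp"):
        print(q,[( [round(x,3) for x in d["at"]],round(d["p"],2)) for d in recognise(c,q)[:2]])
print(get_state(),grip_depth)
E
```

```text
scene [[465.46986951   0.         320.07869904]
 [  0.         465.46986951 201.62673889]
 [  0.           0.           1.        ]] [0.0317078 0.        0.        0.        0.       ] [[ 0.59458716 -0.80395584 -0.01100526]
 [-0.60184751 -0.43595297 -0.66912225]
 [ 0.53314696  0.40447498 -0.74307086]] [-0.30004428  0.38337344  1.4205497 ]
clamp [([0.53, -0.129, 0.016], 0.65)]
mallet [([0.53, 0.209, 0.039], 0.78)]
workpiece [([0.527, 0.02, 0.065], 0.94)]
dowel_top []
trigger [([0.54, -0.179, 0.124], 0.66)]
pad_face [([0.559, 0.527, 0.051], 0.68), ([0.536, 0.206, 0.038], 0.17)]
nail_tin [([0.56, 0.527, 0.052], 0.68), ([0.54, -0.016, 0.044], 0.49)]
sanding_block [([0.41, 0.588, 0.026], 0.7)]
spring_clamp [([0.435, -0.49, 0.019], 0.54), ([0.543, -0.018, 0.042], 0.54)]
top [[478.08881059   0.         325.95804042]
 [  0.         478.08881059 197.68424473]
 [  0.           0.           1.        ]] [-0.06084537  0.          0.          0.          0.        ] [[-0.18937078 -0.98185188 -0.01027531]
 [-0.85469455  0.16997917 -0.49051434]
 [ 0.48335902 -0.08410683 -0.87137254]] [0.13634531 0.
[... 278 characters left out ...]
([0.438, -0.49, 0.012], 0.66)]
{'time': 1.0, 'qpos': array([ 1.06700252e+00,  2.86269239e-01,  1.57671089e+00,  2.04501538e-05,
        1.27858713e+00, -1.49987603e-01]), 'dq': array([ 0.00068888,  0.00317827, -0.00178578,  0.00064655, -0.00043371,
       -0.00024495]), 'joint_efforts': array([-6.45034515e-05, -4.05981016e+01, -2.92947435e+01, -1.66976420e-04,
        6.47389879e-04, -1.61114567e-06]), 'eef_pos': array([0.23382045, 0.63319306, 0.23133949]), 'tcp_rot': array([-0.40419389,  0.58018384,  0.40421425,  0.58019381]), 'contact_force': array([ 0.31679408, -0.44136967, -0.19456343]), 'wrist_torque': array([ 0.00995446, -0.0161743 ,  0.00694841]), 'opening': 0.9977367563871897} 0.0187
```

```bash
python3 - <<'E'
import cv2
for c in("scene","top"):
    im=cv2.imread(f"pics/{c}0.png"); cv2.imwrite(f"pics/{c}0b.png",cv2.resize(im,(800,500),interpolation=cv2.INTER_CUBIC))
E
```

```text
(no output)
```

View pics/scene0b.png

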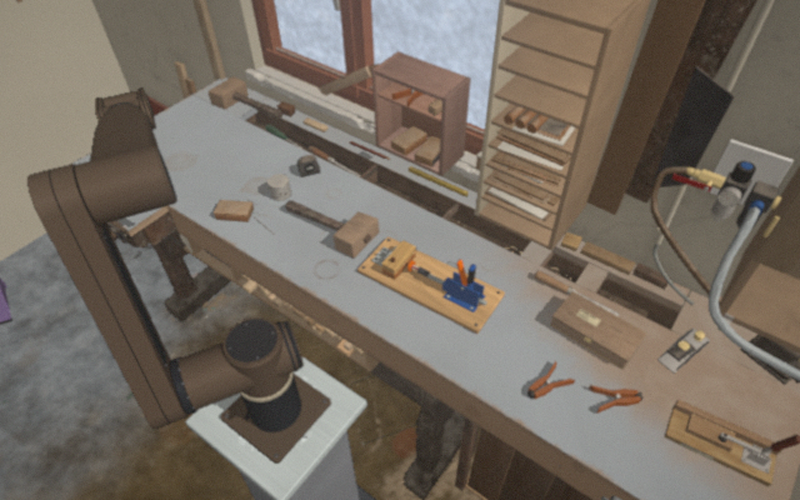

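View pics/top0b.png

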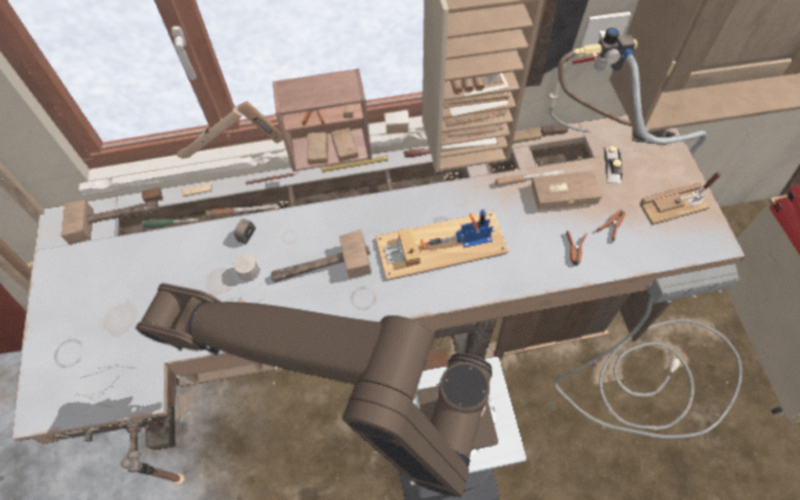

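```bash
python3 - <<'E'
import cv2
im=cv2.imread("pics/scene0.png")[155:270,224:409]; cv2.imwrite("pics/sc.png",cv2.resize(im,None,fx=4,fy=4,interpolation=cv2.INTER_CUBIC))
im=cv2.imread("pics/top0.png")[155:235,212:412]; cv2.imwrite("pics/tc.png",cv2.resize(im,None,fx=4,fy=4,interpolation=cv2.INTER_CUBIC))
E
```

```text
(no output)
```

View pics/sc.png

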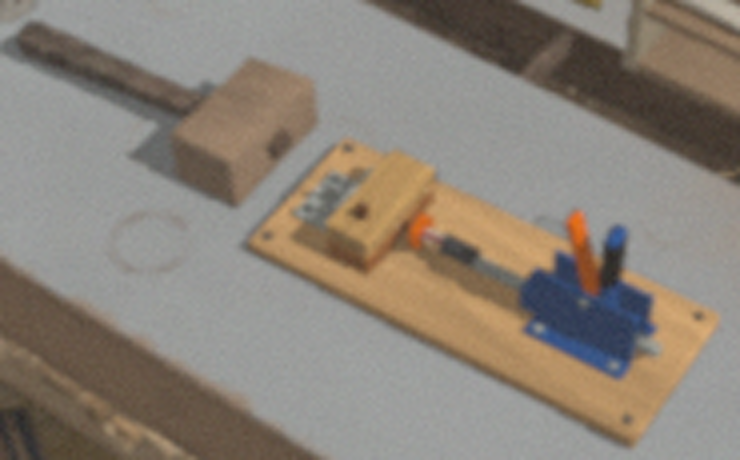

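View pics/tc.png

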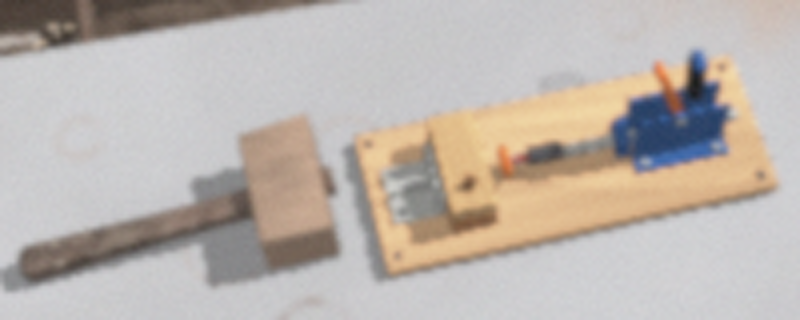

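The board sits with its stop end on the left and its handle end on the right. The mallet is left of it with the head towards the joint. In crop pixels, the dowel is at (358,207) in scene and (467,183) in top. Next I fit the poses to the corners.

```bash
cat >h.py <<'E'
import numpy as np, cv2
from scipy.optimize import least_squares
from scipy.spatial.transform import Rotation as Ro
from plant import *
K={c:calibration(c) for c in("scene","top")}
OFF={"scene":(224,155),"top":(212,155)}
def proj(c,X):
    k=K[c]; return cv2.projectPoints(np.atleast_2d(np.asarray(X,float)),cv2.Rodrigues(k["R"])[0],k["t"],k["intrinsics"],k["dist"])[0][:,0]
def px(c,p): return (np.array(p)+.5)/4-.5+OFF[c]
def pose(p,X,pitch=0,z=0): return Ro.from_euler("z",p[2]).apply(Ro.from_euler("x",pitch).apply(np.array(X)/1000.))+[p[0],p[1],z]
def fit(obs,x0,pitch=0,z=0):
    f=lambda p:np.concatenate([(proj(c,pose(p,[X],pitch,z))[0]-px(c,u)) for c,X,u in obs])
    r=least_squares(f,x0,x_scale=[.01,.01,.02]); return r.x,np.round(r.fun,1)
def tri(us):
    return least_squares(lambda X:np.concatenate([proj(c,X)[0]-u for c,u in us]),[.53,.03,.07]).x
E
python3 - <<'E'
from h import *
cl=[("scene",(-80,200,16),(247,243)),("scene",(80,200,16),(345,140)),("scene",(80,-200,16),(718,318)),("scene",(-80,-200,16),(632,436)),
("top",(80,200,16),(357,135)),("top",(-80,200,16),(388,268)),("top",(80,-200,16),(735,57)),("top",(-80,-200,16),(777,183))]
print("clamp",*fit(cl,[.53,-.08,0]));
for c in K: print(c,fit([o for o in cl if o[0]==c],[.53,-.08,0])[0])
c=fit(cl,[.53,-.08,0])[0]
ml=[("scene",(66,72,62),(175,125)),("scene",(66,152,62),(238,156)),("scene",(-69,72,62),(250,58)),("scene",(-69,152,62),(317,90)),("scene",(66,152,0),(235,205)),
("top",(-69,72,62),(240,135)),("top",(-69,152,62),(305,115)),("top",(66,152,62),(330,233)),("top",(66,72,62),(263,247)),("top",(66,152,0),(338,257)),("top",(66,72,0),(270,270))]
m,r=fit(ml,[.53,.25,3.1],.074,-.0053);print("mallet",m,r)
for q in K: print(q,fit([o for o in ml if o[0]==q],[.53,.25,3.1],.074,-.0053)[0])
print("grip",pose(m,[(0,46,31)],.074,-.0053))
d=tri([("scene",px("scene",(359,206))),("top",px("top",(467,181)))]);print("dowel",d)
cf=Ro.from_euler("z",-c[2]).apply(d-[c[0],c[1],0]);print("in clamp",cf)
print("squeeze",pose(c,[(0,-119.5,127)]),"padface0",pose(c,[(0,58,38)]))
R=Ro.from_quat(get_state()["tcp_rot"]).as_matrix();print(R, "jaw yaw",np.degrees(np.arctan2(R[1,2],R[0,2])))
E
```

```text
clamp [ 0.54298184 -0.07639539  0.04630665] [ 0.  -0.8  0.4 -1.6  0.9 -0.9  0.4  1.4 -0.9  0.2 -0.   1.5 -0.7 -0.4
  1.   1. ]
scene [ 0.54075424 -0.0759927   0.0531688 ]
top [ 0.5456807  -0.07753391  0.03944326]
mallet [0.54777758 0.30852793 3.15783842] [-3.   1.4 -2.1  1.6  0.8 -2.5  0.5 -3.3  0.9  1.1 -1.3 -1.7  2.3 -1.1
  2.  -1.  -1.8  0.1  2.2  0.1 -0.7  1.4]
scene [0.54937108 0.30579324 3.14739834]
top [0.54559116 0.31061226 3.16805173]
grip [[0.54848558 0.26495148 0.02901605]]
dowel [0.50811098 0.03065213 0.07279513]
in clamp [-0.02987824  0.10854695  0.07279513]
squeeze [[ 0.54851351 -0.1957673   0.127     ]] padface0 [[ 0.54029702 -0.01845757  0.038     ]]
[[-4.89113087e-06 -9.38058732e-01  3.46476284e-01]
 [ 3.16929625e-05  3.46476284e-01  9.38058731e-01]
 [-9.99999999e-01  1.55690279e-05  2.80351994e-05]] jaw yaw 69.72806026600422
```

```bash
python3 - <<'E'
from h import *
def obs(L,a,b,t): 
  return [("scene",(b,72,t),(175,125)),("scene",(b,L,t),(238,156)),("scene",(a,72,t),(250,58)),("scene",(a,L,t),(317,90)),("scene",(b,L,0),(235,205)),
("top",(a,72,t),(240,135)),("top",(a,L,t),(305,115)),("top",(b,L,t),(330,233)),("top",(b,72,t),(263,247)),("top",(b,L,0),(338,257)),("top",(b,72,0),(270,270))]
for L in(152,144,138,132,126):
  m,r=fit(obs(L,-69,66,62),[.53,.25,3.1],.074,-.0053);print(L,m.round(4),np.sqrt((r**2).mean()),r, pose(m,[(0,46,31)],.074,-.0053))
# handle ends direction check, z~.03 : tip centre & near-head centre
for q,p in(("scene",[(35,35),(195,98)]),("top",[(35,260),(245,203)])):
  for u in p:
    k=K[q];g=least_squares(lambda X:proj(q,[X[0],X[1],.03 if u[0]>100 else .014])[0]-px(q,u),[.53,.3]).x;print(q,u,g)
E
```

```text
152 [0.5478 0.3085 3.1578] 1.7137147317503523 [-3.   1.4 -2.1  1.6  0.8 -2.5  0.5 -3.3  0.9  1.1 -1.3 -1.7  2.3 -1.1
  2.  -1.  -1.8  0.1  2.2  0.1 -0.7  1.4] [[0.54848558 0.26495148 0.02901605]]
144 [0.5472 0.3044 3.1656] 1.4885929903466193 [-2.   1.9 -2.7  1.2  1.5 -2.1 -0.4 -3.7  0.2  0.7 -0.4 -1.8  1.2 -0.9
  1.1 -0.9 -0.6 -0.1  1.3  0.2  0.4  1.2] [[0.54826573 0.26081645 0.02901605]]
138 [0.5469 0.3013 3.171 ] 1.5388898005321299 [-1.3  2.3 -3.2  1.   2.1 -1.9 -1.  -4.  -0.2  0.5  0.3 -1.9  0.3 -0.8
  0.5 -0.7  0.3 -0.2  0.7  0.3  1.3  1. ] [[0.54817757 0.25771215 0.02901605]]
132 [0.5467 0.2982 3.176 ] 1.7371606928339338 [-0.6  2.7 -3.7  0.7  2.6 -1.6 -1.6 -4.3 -0.7  0.2  1.  -2.1 -0.5 -0.6
 -0.2 -0.6  1.2 -0.4  0.   0.4  2.2  0.8] [[0.54815158 0.25460558 0.02901605]]
126 [0.5465 0.295  3.1806] 2.048280875625837 [ 0.1  3.  -4.2  0.5  3.2 -1.3 -2.3 -4.6 -1.2 -0.   1.7 -2.2 -1.3 -0.5
 -0.9 -0.5  2.1 -0.6 -0.6  0.6  3.   0.6] [[0.54818462 0.25149687 0.02901605]]
scene (35, 35) [0.54000475 0.4676816 ]
scene (195, 98) [0.55520039 0.26662431]
top (35, 260) [0.53664171 0.45663085]
top (245, 203) [0.55057856 0.24493338]
```

Request:
servo_tool:
  deltas:
    - [[0.15, -0.18, 0, -0.04], [0.3, -0.36, 0, -0.08], [0.46, -0.55, 0, -0.12], [0.62, -0.74, 0, -0.16], [0.79, -0.92, 0, -0.19]]
  claw: 1
  force: 100

```text
time: 1.5
eef_pos: [0.3133, 0.5404, 0.2314]
tcp_rot: [-0.313, 0.634, 0.313, 0.634]
contact_force: [0.5, 0.6, -0.2]
opening: 1.003
```

Request:
servo_tool:
  deltas:
    - [[0.15, -0.18, 0, -0.04], [0.3, -0.36, 0, -0.08], [0.46, -0.55, 0, -0.12], [0.62, -0.74, 0, -0.16], [0.79, -0.92, 0, -0.19]]

```text
time: 2.0
eef_pos: [0.3924, 0.4484, 0.2315]
tcp_rot: [-0.215, 0.674, 0.215, 0.674]
contact_force: [0.1, -0.5, 0.5]
opening: 1.002
```

Request:
servo_tool:
  deltas:
    - [[0.15, -0.18, 0, -0.04], [0.3, -0.36, 0, -0.08], [0.46, -0.55, 0, -0.12], [0.62, -0.74, 0, -0.16], [0.79, -0.92, 0, -0.19]]

```text
time: 2.5
eef_pos: [0.4714, 0.3564, 0.2315]
tcp_rot: [-0.112, 0.698, 0.112, 0.698]
contact_force: [0.5, 0.0, 0.2]
opening: 0.996
```

Request:
servo_tool:
  deltas:
    - [[0.15, -0.18, 0, -0.04], [0.3, -0.36, 0, -0.08], [0.46, -0.55, -0.2, -0.12], [0.7, -0.8, -0.4, -0.16], [0.79, -0.92, -0.6, -0.18]]

```text
time: 3.0
eef_pos: [0.5517, 0.2634, 0.1712]
tcp_rot: [-0.013, 0.706, 0.012, 0.708]
contact_force: [0.5, 0.1, -0.2]
opening: 1.002
```

Request:
servo_tool:
  deltas:
    - [[0, 0.01, -0.25, 0], [0, 0.01, -0.5, 0], [0, 0.01, -0.75, 0], [0, 0.01, -0.9, 0], [0, 0.01, -1, 0]]

```text
time: 3.5
eef_pos: [0.5493, 0.266, 0.0699]
tcp_rot: [-0.014, 0.708, 0.014, 0.706]
contact_force: [-0.0, 0.3, -0.2]
opening: 1.003
```

```bash
python3 - <<'E'
from h import *
im=read_camera("scene")[130:260,200:360]; cv2.imwrite("pics/a.png",cv2.resize(im,None,fx=3.5,fy=3.5))
im2=read_camera("top")[140:240,200:330]
a=cv2.resize(im,(400,325));b=cv2.resize(im2,(400,308));cv2.imwrite("pics/a.png",np.hstack([a[:308],b]))
E
```

```text
(no output)
```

View pics/a.png

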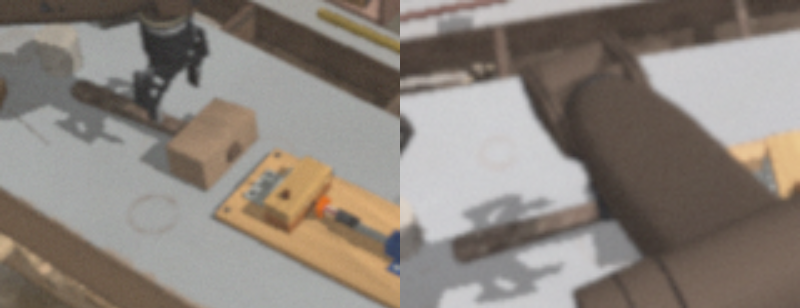

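The scene half shows the fingers straddling the handle at about (155,105), just behind the head. I'll descend and grasp.

Request:
servo_tool:
  deltas:
    - [[0, 0, -0.2, 0], [0, 0, -0.4, 0], [0, 0, -0.52, 0], [0, 0, -0.58, 0], [0, 0, -0.58, 0]]

```text
time: 4.1
eef_pos: [0.5497, 0.2662, 0.0132]
tcp_rot: [-0.014, 0.707, 0.014, 0.707]
contact_force: [0.1, 0.2, -0.9]
opening: 0.996
```

Request:
servo_tool:
  deltas:
    - [[0, 0, 0, 0], [0, 0, 0, 0], [0, 0, 0, 0], [0, 0, 0, 0], [0, 0, 0, 0]]
  claw: -1
  force: 110

```text
time: 4.6
eef_pos: [0.549, 0.2663, 0.0144]
tcp_rot: [-0.014, 0.708, 0.014, 0.706]
contact_force: [-3.9, 0.4, 5.1]
opening: 0.308
```

Request:
servo_tool:
  deltas:
    - [[0, 0, 0, 0], [0, 0, 0, 0], [0, 0, 0, 0], [0, 0, 0.05, 0], [0, 0, 0.1, 0]]

```text
time: 5.1
eef_pos: [0.5485, 0.2658, 0.022]
tcp_rot: [-0.014, 0.708, 0.014, 0.706]
contact_force: [-0.2, -0.4, -5.9]
opening: 0.31
```

Request:
servo_tool:
  deltas:
    - [[0, 0, 0.2, 0], [0, 0, 0.4, 0], [0, 0, 0.6, 0], [-0.05, -0.1, 0.9, 0], [-0.1, -0.2, 1, 0]]

```text
time: 5.6
eef_pos: [0.5411, 0.2465, 0.126]
tcp_rot: [-0.013, 0.705, 0.014, 0.709]
contact_force: [0.7, 0.5, -5.6]
opening: 0.305
```

Request:
servo_tool:
  deltas:
    - [[-0.05, -0.2, 0, 0], [-0.1, -0.4, 0, 0], [-0.15, -0.6, 0, 0], [-0.2, -0.8, 0, 0], [-0.28, -0.95, 0, 0]]

```text
time: 6.1
eef_pos: [0.5109, 0.15, 0.1225]
tcp_rot: [-0.014, 0.707, 0.013, 0.706]
contact_force: [0.8, -0.3, -6.3]
opening: 0.306
```

Request:
servo_tool:
  deltas:
    - [[0, -0.25, 0, 0], [0, -0.5, 0, 0], [0, -0.65, 0, 0], [0, -0.69, 0, 0], [0, -0.69, 0, 0]]

```text
time: 6.6
eef_pos: [0.5117, 0.0821, 0.1232]
tcp_rot: [-0.013, 0.707, 0.014, 0.707]
contact_force: [-0.0, -0.1, -6.2]
opening: 0.312
```

```bash
python3 - <<'E'
from h import *
a=read_camera("scene")[150:250,240:380]; a=cv2.resize(a,None,fx=5,fy=5,interpolation=cv2.INTER_CUBIC);cv2.imwrite("pics/b.png",a)
s=get_state();print(s["eef_pos"],s["contact_force"],s["wrist_torque"],s["time"])
E
```

```text
[0.51169705 0.08259158 0.1232089 ] [ 0.46881401 -0.65847991 -5.83741335] [ 0.18251458 -0.03673533  0.02145645] 6.65
```

View pics/b.png

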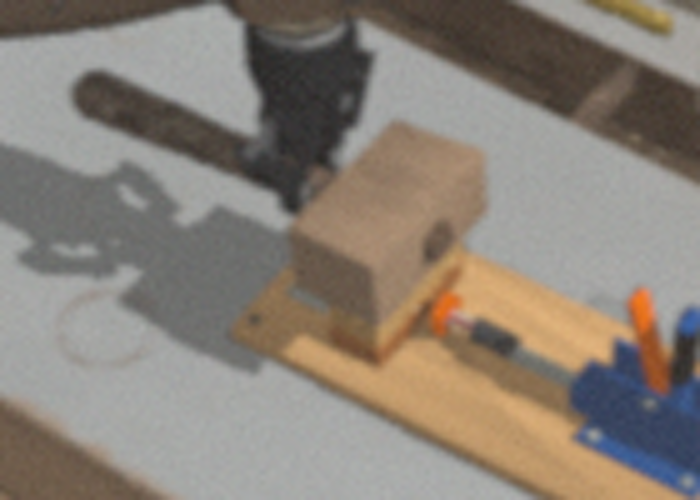

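The head hangs level over the joint and covers the dowel; its lower front corner is at crop (372,322). Now I press down.

Request:
servo_tool:
  deltas:
    - [[0, 0, -0.1, 0], [0, 0, -0.2, 0], [0, 0, -0.25, 0], [0, 0, -0.3, 0], [0, 0, -0.34, 0]]

```text
time: 7.15
eef_pos: [0.5116, 0.0824, 0.0885]
tcp_rot: [-0.014, 0.707, 0.014, 0.707]
contact_force: [-0.5, 0.8, -5.9]
opening: 0.309
```

Request:
servo_tool:
  deltas:
    - [[0, 0, -0.03, 0], [0, 0, -0.06, 0], [0, 0, -0.08, 0], [0, 0, -0.1, 0], [0, 0, -0.1, 0]]

```text
time: 7.65
eef_pos: [0.512, 0.0827, 0.0803]
tcp_rot: [-0.013, 0.707, 0.014, 0.707]
contact_force: [-4.5, 2.5, 2.0]
opening: 0.304
```

Request:
servo_tool:
  deltas:
    - [[0, 0, -0.02, 0], [0, 0, -0.04, 0], [0, 0, -0.06, 0], [0, 0, -0.06, 0], [0, 0, -0.06, 0]]

```text
time: 8.15
eef_pos: [0.5123, 0.0825, 0.0749]
tcp_rot: [-0.013, 0.707, 0.014, 0.707]
contact_force: [-4.9, 3.4, 4.9]
opening: 0.308
```

Request:
servo_tool:
  deltas:
    - [[0, 0, -0.02, 0], [0, 0, -0.04, 0], [0, 0, -0.04, 0], [0, 0, -0.04, 0], [0, 0, -0.04, 0]]

```text
time: 8.65
eef_pos: [0.5124, 0.0832, 0.074]
tcp_rot: [-0.013, 0.707, 0.014, 0.707]
contact_force: [-13.1, 5.8, 20.3]
opening: 0.304
```

Request:
servo_tool:
  deltas:
    - [[0, 0, -0.02, 0], [0, 0, -0.03, 0], [0, 0, -0.03, 0], [0, 0, -0.03, 0], [0, 0, -0.03, 0]]

```text
time: 9.15
eef_pos: [0.5132, 0.0838, 0.0727]
tcp_rot: [-0.014, 0.707, 0.015, 0.707]
contact_force: [-16.4, 8.4, 28.6]
opening: 0.306
```

Request:
servo_tool:
  deltas:
    - [[0, 0, 0.1, 0], [0, 0, 0.2, 0], [0, 0, 0.4, 0], [0, 0, 0.55, 0], [0, 0.2, 0.6, 0]]

```text
time: 9.65
eef_pos: [0.5133, 0.1004, 0.1276]
tcp_rot: [-0.013, 0.706, 0.012, 0.708]
contact_force: [-0.1, 0.9, -6.1]
opening: 0.306
```

Request:
servo_tool:
  deltas:
    - [[0.1, 0.25, 0, 0], [0.2, 0.5, 0, 0], [0.28, 0.75, 0, 0], [0.36, 0.9, 0, 0], [0.38, 1, 0, 0]]

```text
time: 10.15
eef_pos: [0.5503, 0.2028, 0.1253]
tcp_rot: [-0.014, 0.707, 0.014, 0.707]
contact_force: [0.0, -0.2, -6.5]
opening: 0.308
```

```bash
python3 - <<'E'
from h import *
a=read_camera("scene")[150:250,240:380]; a=cv2.resize(a,None,fx=5,fy=5,interpolation=cv2.INTER_CUBIC);cv2.imwrite("pics/c.png",a)
s=get_state();print(s["eef_pos"],s["contact_force"],s["wrist_torque"],s["time"])
E
```

```text
[0.55007783 0.2038088  0.12544486] [ 0.72402675  1.03243718 -6.09023553] [0.25625505 0.00855626 0.02102354] 10.2
```

View pics/c.png

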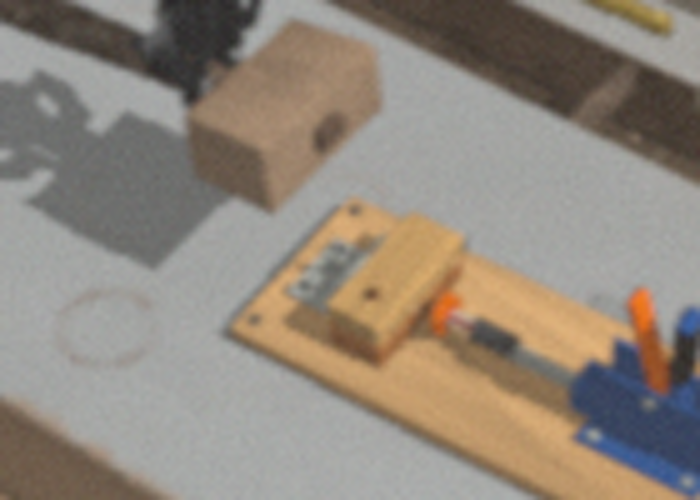

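The dowel now shows as a small flat dot at crop (372,294), about 3 px tall, which looks like a flush disc. The joint is still square. I'll put the mallet back.

Request:
servo_tool:
  deltas:
    - [[0, 0.2, 0, 0], [0, 0.4, -0.1, 0], [0, 0.6, -0.3, 0], [0, 0.62, -0.55, 0], [0, 0.62, -0.8, 0]]

```text
time: 10.7
eef_pos: [0.5497, 0.2641, 0.0453]
tcp_rot: [-0.014, 0.707, 0.014, 0.707]
contact_force: [0.1, 1.1, -6.3]
opening: 0.309
```

Request:
servo_tool:
  deltas:
    - [[0, 0, -0.1, 0], [0, 0, -0.2, 0], [0, 0, -0.25, 0], [0, 0, -0.28, 0], [0, 0, -0.29, 0]]

```text
time: 11.2
eef_pos: [0.5505, 0.2642, 0.018]
tcp_rot: [-0.014, 0.706, 0.014, 0.707]
contact_force: [0.2, 0.3, -5.4]
opening: 0.303
```

Request:
servo_tool:
  deltas:
    - [[0, 0, -0.01, 0], [0, 0, -0.02, 0], [0, 0, -0.03, 0], [0, 0, -0.03, 0], [0, 0, -0.03, 0]]

```text
time: 11.7
eef_pos: [0.5501, 0.2643, 0.0146]
tcp_rot: [-0.014, 0.707, 0.014, 0.707]
contact_force: [0.4, 0.7, -6.1]
opening: 0.309
```

Request:
servo_tool:
  deltas:
    - [[0, 0, -0.01, 0], [0, 0, -0.02, 0], [0, 0, -0.03, 0], [0, 0, -0.03, 0], [0, 0, -0.03, 0]]

```text
time: 12.2
eef_pos: [0.5502, 0.2643, 0.0142]
tcp_rot: [-0.014, 0.707, 0.014, 0.707]
contact_force: [-7.1, -2.6, 10.0]
opening: 0.304
```

Request:
servo_tool:
  deltas:
    - [[0, 0, 0, 0], [0, 0, 0, 0], [0, 0, 0, 0], [0, 0, 0, 0], [0, 0, 0, 0]]
  claw: 1
  force: 50

```text
time: 12.7
eef_pos: [0.55, 0.2642, 0.0113]
tcp_rot: [-0.014, 0.707, 0.014, 0.707]
contact_force: [-0.0, -0.6, 0.5]
opening: 0.998
```

Request:
servo_tool:
  deltas:
    - [[0, 0, 0.1, 0], [0, 0, 0.3, 0], [0, 0, 0.5, 0], [0, 0, 0.75, 0], [0, 0, 1, 0]]

```text
time: 13.2
eef_pos: [0.5498, 0.2642, 0.1128]
tcp_rot: [-0.014, 0.707, 0.014, 0.707]
contact_force: [-0.2, 0.3, -0.7]
opening: 0.997
```

Request:
servo_tool:
  deltas:
    - [[0, 0, 0.3, 0], [0, -0.1, 0.6, 0], [0, -0.3, 0.8, 0], [0, -0.5, 0.9, -0.08], [0, -0.8, 1, -0.16]]

```text
time: 13.7
eef_pos: [0.55, 0.1842, 0.2134]
tcp_rot: [0.076, 0.702, -0.076, 0.704]
contact_force: [-0.3, -0.8, 0.7]
opening: 1.001
```

Request:
servo_tool:
  deltas:
    - [[0, -0.2, 0, -0.05], [0, -0.4, 0, -0.09], [0, -0.6, 0, -0.13], [0, -0.8, 0, -0.17], [0, -0.95, 0, -0.21]]

```text
time: 14.2
eef_pos: [0.5498, 0.0881, 0.2121]
tcp_rot: [0.19, 0.681, -0.19, 0.681]
contact_force: [0.6, 0.3, 0.0]
opening: 1.0
```

Request:
servo_tool:
  deltas:
    - [[0, -0.2, 0, -0.05], [0, -0.4, 0, -0.09], [0, -0.6, 0, -0.13], [0, -0.8, 0, -0.17], [0, -0.95, 0, -0.21]]

```text
time: 14.7
eef_pos: [0.5498, -0.0069, 0.2121]
tcp_rot: [0.3, 0.64, -0.3, 0.641]
contact_force: [-0.4, 0.3, -0.4]
opening: 0.995
```

Request:
servo_tool:
  deltas:
    - [[0, -0.2, 0, -0.05], [0, -0.4, 0, -0.09], [0, -0.6, 0, -0.13], [0, -0.8, 0, -0.17], [0, -0.95, 0, -0.21]]

```text
time: 15.2
eef_pos: [0.5498, -0.102, 0.2121]
tcp_rot: [0.401, 0.582, -0.401, 0.583]
contact_force: [-0.2, -0.0, 0.4]
opening: 1.002
```

Request:
servo_tool:
  deltas:
    - [[0, -0.2, 0, -0.05], [0, -0.4, 0, -0.09], [0, -0.6, 0, -0.13], [0, -0.8, 0, -0.17], [-0.02, -0.95, 0, -0.205]]

```text
time: 15.7
eef_pos: [0.5479, -0.197, 0.2121]
tcp_rot: [0.489, 0.51, -0.489, 0.511]
contact_force: [1.0, 0.1, -0.0]
opening: 1.002
```

```bash
python3 - <<'E'
from h import *
a=read_camera("scene"); cv2.imwrite("pics/d0.png",a); t=read_camera("top"); cv2.imwrite("pics/d1.png",t)
a=cv2.resize(a[160:280,290:430],None,fx=4,fy=4,interpolation=cv2.INTER_CUBIC);t=cv2.resize(t[130:250,200:430],(560*230//240,280));cv2.imwrite("pics/d.png",a)
s=get_state();print(s["eef_pos"],s["contact_force"],s["time"],s["opening"])
R=Ro.from_quat(s["tcp_rot"]).as_matrix();print("jaw yaw",np.degrees(np.arctan2(R[1,2],R[0,2])))
print(recognise("scene","trigger")[:2],recognise("scene","mallet")[:1])
E
```

```text
[ 0.54768004 -0.19738479  0.2120312 ] [-0.04663584  0.1405007   0.28280672] 15.8 0.9993072283153804
jaw yaw -87.44561415848226
[] [{'at': [0.5354, 0.2075, 0.0385], 'p': 0.68}]
```

View pics/d.png

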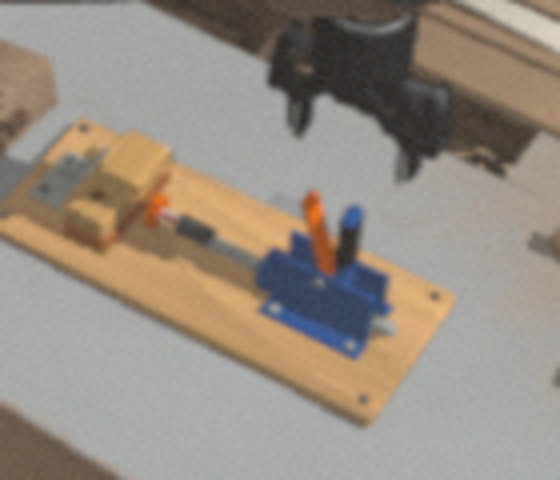

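A dark band, probably the arm's shadow, crosses the joint near (105,195). The trigger top is at (313,197) and the handle top at (352,213). I'll cross-check the squeeze point against those.

```bash
python3 - <<'E'
from h import *
c=[.54298,-.0764,.0463]
for n,X,us in(("handle",(0,-126,150),{"scene":(617,236),"top":(698,60)}),("trig",(0,-111+81*np.sin(.3),72+78*np.cos(.3)),{"scene":(577,218),"top":(661,69)})):
  P=pose(c,[X])[0]
  for q in K: print(n,q,proj(q,P)[0].round(1),px(q,us[q]).round(1))
  print(P.round(4),tri([(q,px(q,us[q])) for q in K]).round(4))
# shadow check: joint/dowel
cur=cv2.imread("pics/d1.png")
cv2.imwrite("pics/e.png",cv2.resize(np.vstack([cv2.imread("pics/top0.png")[165:220,290:420],cur[165:220,290:420]]),None,fx=5,fy=5,interpolation=cv2.INTER_CUBIC))
E
```

```text
handle scene [377.4 214.2] [377.9 213.6]
handle top [386.5 170.5] [386.1 169.6]
[ 0.5488 -0.2023  0.15  ] [ 0.5526 -0.2019  0.1493]
trig scene [367.  209.9] [367.9 209.1]
trig top [376.6 173.1] [376.9 171.9]
[ 0.547  -0.1634  0.1465] [ 0.5497 -0.165   0.1494]
```

View pics/e.png

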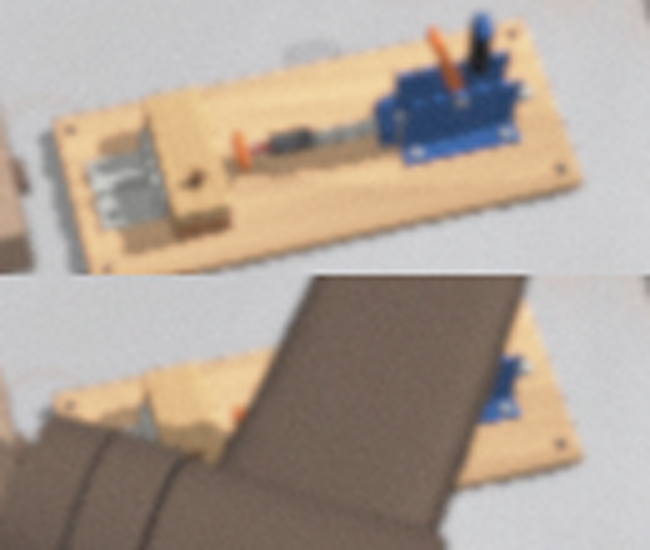

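Request:
servo_tool:
  deltas:
    - [[0.02, 0.1, -0.2, 0], [0.02, 0.1, -0.4, 0], [0.02, 0.1, -0.6, 0], [0.02, 0.1, -0.8, 0], [0.02, 0.1, -1, 0]]

```text
time: 16.4
eef_pos: [0.55, -0.1845, 0.1109]
tcp_rot: [0.488, 0.512, -0.487, 0.512]
contact_force: [0.4, 0.5, -0.4]
opening: 0.999
```

Request:
servo_tool:
  deltas:
    - [[0, -0.04, -0.02, 0], [0, -0.07, -0.04, 0], [0, -0.09, -0.05, 0], [0, -0.09, -0.05, 0], [0, -0.09, -0.05, 0]]

```text
time: 16.9
eef_pos: [0.5504, -0.1952, 0.1074]
tcp_rot: [0.488, 0.511, -0.488, 0.512]
contact_force: [-0.7, 1.2, 0.3]
opening: 1.003
```

Request:
servo_tool:
  deltas:
    - [[0, 0, 0, 0], [0, 0, 0, 0], [0, 0, 0, 0], [0, 0, 0, 0], [0, 0, 0, 0]]
  claw: -1
  force: 50

```text
time: 17.4
eef_pos: [0.5502, -0.196, 0.1079]
tcp_rot: [0.488, 0.511, -0.488, 0.513]
contact_force: [-1.2, -4.0, 5.1]
opening: 0.3
```

```bash
cat >>h.py <<'E'
C=[.54298,-.0764,.0463]
def cen(im,x0,x1,y0,y1):
    w=im[y0:y1,x0:x1].astype(float); b,g,r=w[...,0],w[...,1],w[...,2]
    s=np.clip(r-b-90,0,None)*(g<.62*r); yy,xx=np.mgrid[y0:y1,x0:x1]
    return (s*xx).sum()/s.sum(),(s*yy).sum()/s.sum(),(s>0).sum()
def pad(im):
    u=np.array(cen(im,315,345,195,230)); a,b=proj("scene",pose(C,[(0,55,45),(0,65,45)]));d=(b-a)/10
    return u.round(2),round(float((u[:2]-a)@d/(d@d)),1)
def trig(im): return np.round(cen(im,355,385,198,226),2)
E
python3 - <<'E'
from h import *
for f in("scene0","d0"): 
    im=cv2.imread(f"pics/{f}.png");print(f,pad(im),trig(im))
im=read_camera("scene");cv2.imwrite("pics/s1.png",im);print(pad(im),trig(im),get_state()["opening"],get_state()["contact_force"])
cv2.imwrite("pics/f.png",cv2.resize(im[165:260,290:420],None,fx=6,fy=6,interpolation=cv2.INTER_CUBIC))
E
```

```text
scene0 (array([328.46, 211.26,  34.  ]), 9.1) [368.19 213.    60.  ]
d0 (array([328.85, 210.47,  24.  ]), 9.1) [368.69 215.02  59.  ]
(array([326.34, 211.13,  20.  ]), 16.6) [372.64 216.56  27.  ] 0.3016764756674948 [-2.18047001 -4.24015141  5.17717757]
```

View pics/f.png

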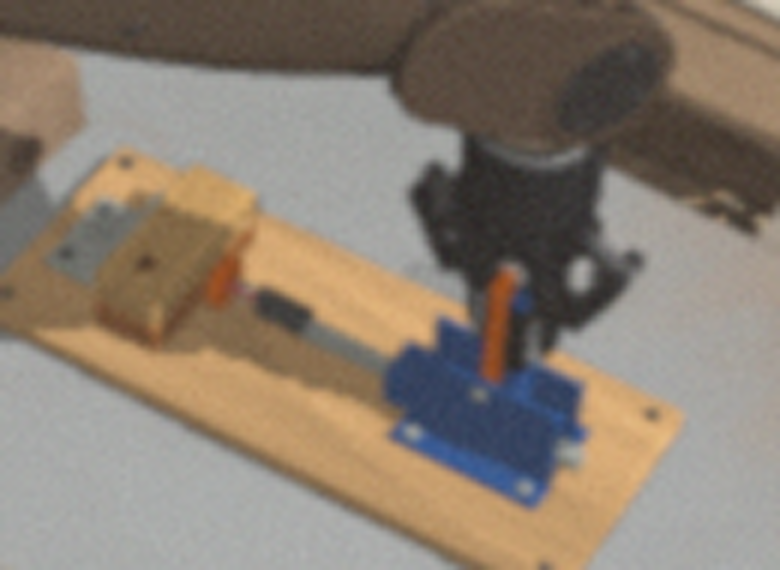

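The trigger is upright against the handle and the pad has moved forward, now at crop (222,280). The dark band on the joint is only a shadow. I'll set up a pad and sleeve tracker, then pump.

```bash
cat >>h.py <<'E'
def look(tag,n=6):
    im=np.mean([read_camera("scene") for _ in range(n)],0); np.save(f"pics/{tag}.npy",im)
    a,b=proj("scene",pose(C,[(0,40,38),(0,80,38)])); L=int(np.ceil(np.hypot(*(b-a))))
    s=np.arange(-10,60,.25) # mm
    d=(b-a)/40; nrm=np.array([-d[1],d[0]])/np.hypot(*d)
    P=np.array([[a+d*x+nrm*k for x in s] for k in np.arange(-2,2.1,.5)]).astype(np.float32)
    w=cv2.remap(im.astype(np.float32),P[...,0],P[...,1],cv2.INTER_LINEAR).mean(0)
    o=np.clip(w[:,2]-w[:,0]*1.0-0.45*w[:,2],0,None); sel=(s>5)
    red=w[:,2]/(w.sum(1)+1)
    dark=w.sum(1)
    st=get_state()
    print(tag,"t",round(st["time"],2),"open",round(st["opening"],3),"F",st["contact_force"].round(1))
    i=np.arange(0,len(s),8)
    print("mm  ",*(s[i]+40).astype(int)); print("red ",*(red[i]*100).astype(int)); print("dark",*dark[i].astype(int))
    print("trig",trig(im),"pad",pad(im))
E
python3 -c "
from h import *
look('p1')"
```

```text
p1 t 17.75 open 0.3 F [-2.7 -2.7  5.8]
mm   30 32 34 36 38 40 42 44 46 48 50 52 54 56 58 60 62 64 66 68 70 72 74 76 78 80 82 84 86 88 90 92 94 96 98
red  36 36 36 36 36 36 36 37 38 40 40 40 40 40 41 42 44 46 49 52 54 55 56 55 53 51 47 45 43 42 42 42 42 42 42
dark 215 213 211 211 211 212 216 229 252 280 314 341 356 355 342 322 300 279 261 252 250 258 265 267 264 260 260 263 271 279 286 295 304 310 313
trig [372.64 216.42  29.  ] pad (array([326.37, 211.04,  20.  ]), 16.6)
```

Request:
servo_tool:
  deltas:
    - [[0, 0, 0, 0], [0, 0, 0, 0], [0, 0, 0, 0], [0, 0, 0, 0], [0, 0, 0, 0]]
  claw: 1

```text
time: 18.25
eef_pos: [0.55, -0.195, 0.1064]
tcp_rot: [0.488, 0.511, -0.488, 0.512]
contact_force: [0.6, 0.2, -0.3]
opening: 1.003
```

```bash
python3 -c "
from h import *
look('o1',2)"
```

```text
o1 t 18.35 open 1.002 F [-1.  -0.6 -0.3]
mm   30 32 34 36 38 40 42 44 46 48 50 52 54 56 58 60 62 64 66 68 70 72 74 76 78 80 82 84 86 88 90 92 94 96 98
red  36 36 36 36 36 36 36 37 39 40 40 40 40 40 41 42 44 46 49 52 54 56 56 55 54 51 47 45 43 43 42 42 42 42 42
dark 215 214 211 210 210 212 216 227 249 278 313 344 358 356 343 323 302 282 263 254 251 254 259 265 264 260 259 264 272 279 286 295 305 313 317
trig [369.07 217.28  52.  ] pad (array([326.31, 211.11,  21.  ]), 16.7)
```

Request:
servo_tool:
  deltas:
    - [[0, 0, 0, 0], [0, 0, 0, 0], [0, 0, 0, 0], [0, 0, 0, 0], [0, 0, 0, 0]]
  claw: -1

```text
time: 18.85
eef_pos: [0.5502, -0.1959, 0.1077]
tcp_rot: [0.488, 0.511, -0.488, 0.512]
contact_force: [-2.6, -3.5, 5.2]
opening: 0.302
```

```bash
python3 -c "
from h import *
look('p2')"
```

```text
p2 t 19.15 open 0.307 F [-1.5 -2.5  6.1]
mm   30 32 34 36 38 40 42 44 46 48 50 52 54 56 58 60 62 64 66 68 70 72 74 76 78 80 82 84 86 88 90 92 94 96 98
red  36 36 36 36 36 36 36 36 36 36 37 38 39 40 40 40 41 41 41 42 45 48 51 54 55 55 54 52 48 45 43 42 42 42 42
dark 213 212 210 211 210 210 210 211 213 217 229 251 283 315 334 344 343 339 328 311 289 269 256 253 258 267 274 279 282 284 289 296 304 310 313
trig [372.66 216.41  28.  ] pad (array([325.06, 210.4 ,  21.  ]), 22.2)
```

Request:
servo_tool:
  deltas:
    - [[0, 0, 0, 0], [0, 0, 0, 0], [0, 0, 0, 0], [0, 0, 0, 0], [0, 0, 0, 0]]
  claw: 1

```text
time: 19.65
eef_pos: [0.55, -0.195, 0.1064]
tcp_rot: [0.488, 0.511, -0.488, 0.512]
contact_force: [-0.4, 0.0, -0.8]
opening: 1.001
```

Request:
servo_tool:
  deltas:
    - [[0, 0, 0, 0], [0, 0, 0, 0], [0, 0, 0, 0], [0, 0, 0, 0], [0, 0, 0, 0]]
  claw: -1

```text
time: 20.15
eef_pos: [0.5502, -0.1959, 0.1078]
tcp_rot: [0.488, 0.511, -0.488, 0.512]
contact_force: [-1.9, -3.0, 4.8]
opening: 0.305
```

```bash
python3 -c "
from h import *
look('p3')"
```

```text
p3 t 20.45 open 0.305 F [-2.2 -3.6  4.6]
mm   30 32 34 36 38 40 42 44 46 48 50 52 54 56 58 60 62 64 66 68 70 72 74 76 78 80 82 84 86 88 90 92 94 96 98
red  36 36 36 36 36 36 36 36 36 36 36 36 36 36 37 38 39 40 40 41 41 42 44 47 50 52 54 55 54 51 48 45 43 42 42
dark 216 212 210 211 210 211 211 211 210 210 210 209 215 230 254 287 317 335 340 333 320 305 288 272 259 252 253 261 269 278 286 296 305 311 314
trig [372.63 216.44  29.  ] pad (array([324.1 , 209.93,  18.  ]), 26.3)
```

Request:
servo_tool:
  deltas:
    - [[0, 0, 0, 0], [0, 0, 0, 0], [0, 0, 0, 0], [0, 0, 0, 0], [0, 0, 0, 0]]
  claw: 1

```text
time: 20.95
eef_pos: [0.55, -0.195, 0.1063]
tcp_rot: [0.488, 0.511, -0.488, 0.512]
contact_force: [0.3, 0.3, -1.0]
opening: 0.998
```

Request:
servo_tool:
  deltas:
    - [[0, 0, 0, 0], [0, 0, 0, 0], [0, 0, 0, 0], [0, 0, 0, 0], [0, 0, 0, 0]]
  claw: -1

```text
time: 21.45
eef_pos: [0.5502, -0.196, 0.1078]
tcp_rot: [0.488, 0.511, -0.488, 0.512]
contact_force: [-2.9, -2.6, 4.9]
opening: 0.308
```

```bash
python3 -c "
from h import *
look('p4')
print((-K['scene']['R'].T@K['scene']['t']).round(2))
ims=[cv2.imread('pics/scene0.png')]+[np.load(f'pics/p{i}.npy').astype(np.uint8) for i in(1,2,3,4)]
T=[cv2.resize(i[188:232,292:362],None,fx=5.5,fy=5.5,interpolation=cv2.INTER_CUBIC) for i in ims[1:]]
cv2.imwrite('pics/g.png',np.vstack([np.hstack(T[:2]),np.hstack(T[2:])]))"
```

```text
p4 t 21.75 open 0.306 F [-1.3 -2.6  6. ]
mm   30 32 34 36 38 40 42 44 46 48 50 52 54 56 58 60 62 64 66 68 70 72 74 76 78 80 82 84 86 88 90 92 94 96 98
red  36 36 36 36 36 36 36 36 36 36 36 36 36 36 36 36 37 38 39 40 41 42 44 46 49 51 53 55 55 53 50 47 44 43 42
dark 285 253 227 215 210 210 209 210 209 209 209 210 211 210 211 218 231 252 277 298 304 298 284 269 256 251 251 255 262 272 281 290 300 308 312
trig [372.63 216.54  29.  ] pad (array([323.7 , 209.76,  18.  ]), 27.9)
[-0.35 -0.65  1.31]
```

View pics/g.png

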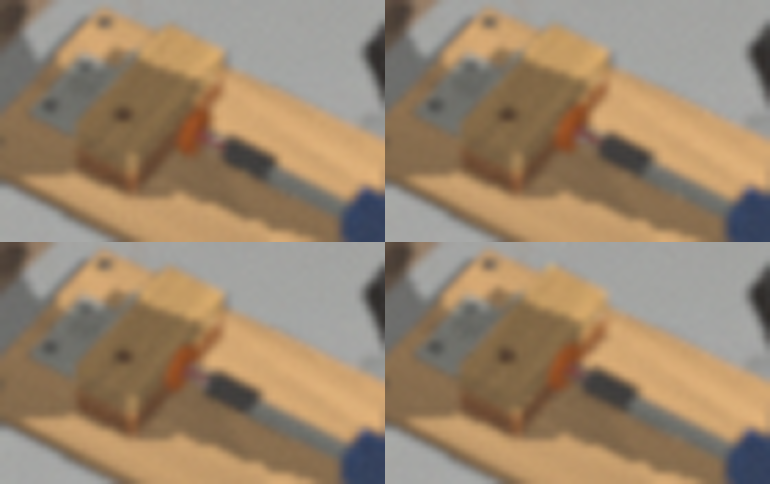

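```bash
python3 -c "
from h import *
im=np.load('pics/p4.npy');i0=cv2.imread('pics/scene0.png').astype(float)
def dk(im):
    w=im[203:213,308:320].sum(2);s=np.clip(np.median(w)*.85-w,0,None);y,x=np.mgrid[203:213,308:320];return (s*x).sum()/s.sum(),(s*y).sum()/s.sum(),(s>20).sum(0).max(),(s>20).sum(1).max()
print(dk(i0),dk(im))
for y,z in((105.5,76),(105.5,61),(107,76),(107,65),(107,62)):print(y,z,proj('scene',pose(C,[(-30,y,z)]))[0])
print([ (d['at'],d['p']) for q in('workpiece','mallet') for d in recognise('scene',q)[:1]])
print(get_state()['time'])"
```

```text
(np.float64(313.10518125228856), np.float64(207.28460270963018), np.int64(4), np.int64(5)) (np.float64(313.58044798162126), np.float64(208.26530193633084), np.int64(2), np.int64(2))
105.5 76 [314.15717212 205.77553305]
105.5 61 [314.24333626 208.56664336]
107 76 [313.80703418 205.60126517]
107 65 [313.87204327 207.65190843]
107 62 [313.88966047 208.20766726]
[([0.5274, 0.0216, 0.0611], 0.86), ([0.537, 0.2045, 0.0394], 0.76)]
21.85
```

```bash
python3 -c "
from plant import *
s=get_state();print(s['opening'],s['contact_force']);print(sign_off())"
```

```text
0.3039596352601975 [-2.41925966 -2.54959483  5.63619523]
the job is handed in; nothing more can be done
None
```

I drove the dowel down with the mallet, laid the mallet back where it was, and pumped the trigger four full squeezes. I then handed the job in at about 22 s with the trigger still squeezed at 50 N. `sign_off()` gives no verdict, so these results come from my own camera and force checks.

- **Dowel:** its image row is 208.3, against 208.2 expected at 62 mm (home). The press force rose to about 35 N at the end of the stroke.
- **Mallet:** it is back at its original spot and released. I saw it in the camera but did not measure its tilt.
- **Clamp:** the pushrod sleeve moved about 6 mm on each squeeze. On the fourth the pad moved only about 1.2 mm, so I put its spring at about 5.5 mm in (within about 1 mm), roughly a quarter. I stopped there because another squeeze would have taken it to about 11.5 mm, past half.
- **Joint:** it looks square against the stop, but I judged that by eye and did not measure the angle.
- **Trigger:** it stands upright against the handle. The gripper opening works out to about 26 mm, against 27 mm expected when squeezed home.

One mismatch: the opening read almost the same on the mallet handle, which is listed as 34 mm wide. The opening reading may therefore not be proportional, and the trigger check rests mainly on the picture.

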